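Turn over the iron-rest plate and seat it on its pins

ROBOT

A 7-joint arm with a two-finger parallel gripper is mounted at the origin on the work surface. World frame = base frame: x ahead of the robot, y to its left, z up, the work surface at z = 0. Lengths are in m, angles in rad, forces in N, time in s.
With the tool pointing down it reaches from about 0.4 to 0.9 m from the base axis. Payload 5.6 kg.
Tool frame: the origin (TCP) lies at the very end of the fingers, on their centre line; the grasp point (between the pads) lies 19 mm behind it; z points along the fingers, y is the line along which they close (so a half turn about z gives the same grasp; the last joint's range is limited). The gripper opens to 92 mm and grips with 3 to 60 N. Pads are 20 mm wide; open, the fingers measure 128 mm over their backs; the gripper's body (75 mm by 189 mm) begins 69 mm behind the grasp point.
Start: joints at [1.18, 0.468, -0.012, 1.603, 0.006, 1.071, -0.056], TCP at [0.221, -0.611, 0.215] pointing down, gripper open.
Joint ranges: [-2.53, 2.53], [-0.31, 2.02], [-1.57, 1.55], [0.28, 2.44], [-1.29, 4.43], [0.15, 1.84], [-2.92, 2.92]. Speed limits (rad/s): [2.57, 2.57, 3.14, 3.14, 3.14, 3.14, 3.14].

INTERFACE

Orientations are given as a rotation vector (axis times angle).
In Python, from workcell import env gives the robot as it stands.
- The arm moves only by the tool move_arm, never from a script. Its argument "plan" is one flat list of numbers, 7 for each row, row after row: the opening, from 0 (shut) to 1 (fully open), then the shift along the world's x, y, z in cm, then the turn, a rotation vector about the world's x, y, z in degrees. A call has 1 to 5 rows; each row is the pose to reach, as a shift and turn from the pose commanded when the call began; what a row does not reach only later rows make up. A row lasts 1/12 s, in which the tool goes at most 41.7 mm and 7.16 degrees, less where a joint would pass 70% of its speed; a pose out of reach is approached as far as the arm can. A call with a gripper value outside its range is refused whole. The fingers move at their own pace and stop on an object; "force" is the grip in N (left out, the last holds). Time passes only in rows, so rows that repeat a pose let the fingers close. It gives the time, the measured TCP pose, the force, the opening and the grip force at its end, in the units of the state.
- env.sense(): the state, without advancing time (a new reading comes with each control period).
- env.grab_frame(name): name is "side" or "top" or "wrist"; returns a dict with "image" (480x640x3 uint8, blue, green, red), "camera_matrix" (3x3 intrinsics, pixels), "distortion" ([k1, k2, p1, p2, k3] as OpenCV has them; the pictures are not rectified), "world_to_cam" (4x4, takes a point from world to camera coordinates). Camera axes: x right, y down, z forward; pixel columns grow to the right and rows downward; lengths in m; the calibration is good to about 2 mm. A picture is of the moment at which its call begins. There is no depth.
- env.sign_off(): hands the job in; it is judged then, once.
The state is a dict: "t": time; "qpos": joint angles; "qd": joint speeds; "tau": joint torques, N m; "ee_pos": TCP position; "orientation": TCP orientation; "force": force on the tool from outside, world axes, zero at the start; "moment": the same for the moment, N m; "gripper_width": finger opening in m; "grip_force": force on a finger pad.
Only numpy, scipy, OpenCV 4.12 (cv2) and the standard library are available. Lean on these libraries where they do the work, as an engineer would, in place of code of your own. Each camera call takes 0.05 s, during which the arm holds its last target. There are 200 camera calls.

TASK

Get the iron rest ready for a hot pressing iron: take the rest plate with the red grip, turn it over so that its bare aluminium face is down and its black padded face is up, and seat it on the rest's two brass pins, flat on the deck, thick pin in the large hole and thin pin in the small hole. Then let go of it. Leave the similar plate with the blue grip where it lies.

Things in the scene. Friction and masses are not known exactly. Their poses are not given: they have to be found in the camera images.
- rest_plate_mid (a point): Centre of the loose plate with the red grip, 150 x 104 x 11 mm, about 0.4 kg, flat on a grey mat (robot's left), black orange-ribbed pad down. x: along its length to the grip end (robot's right at start); z: out of the bare aluminium face (up now, must end down). Through holes: 46 mm wide at x -30, y +22 mm; 26 mm at x +40, y -22. Turned over, with its x along the rest's x, they match the pins.
- red_grip_mid (a point): Mid-height of the red grip: block 36 wide (y), 14 thick (x), 48 mm tall, standing up (z). Its hinge, parallel to the plate's y, is 35 mm below this point, 87 mm from the plate's centre, at mid-thickness. It swings easily half a turn past the plate's end, to stand up from either face; slight friction keeps it up. Lifted by it, the plate swings to hang straight down, far edge 162 mm below the hinge.
- rest_seat (a point): Seat centre on the fixed steel iron rest (robot's right), on its deck, 40 mm above the table. z up; x to the end where the grip goes (about robot's left). Deck x -62 to +66, 100 mm wide; a 6 mm high foot juts 11 mm. Brass pins 14 mm tall: 28 mm thick at x -30, y -22; 8 mm at x +40, y +22. The hanging plate can be lowered beyond the deck's -x end and laid over that edge, grip going down to +x.
- other_plate_mid (a point): Centre of the other plate: same size, same mat, but a blue grip and mirrored holes. It stays where it is. Either plate may be the nearer one.
Not all that is in view belongs to the job. What is shaped like the part that bears rest_seat but brown or pink is not meant.

How it is judged:
At the end, for the whole second after the job is handed in: The red-gripped plate lies on the deck, aluminium face down (within 10 degrees of flat, its centre 2 to 10 mm above the deck), centred within 14 mm of the seat, its length within 15 degrees of the rest's, grip at the rest's +x end; the blue-gripped plate is within 30 mm of where it lay (horizontal distance between rest_plate_mid and rest_seat below 0.014 m and z of rest_plate_mid in the frame of rest_seat between 0.002 and 0.01 m and angle between rest_plate_mid's own z axis and vertical above 2.97 rad and angle between the x axis of rest_plate_mid and the x axis of rest_seat, either way round below 0.26 rad and x of red_grip_mid in the frame of rest_seat above 0.05 m and distance of rest_plate_mid from where it was at the start of the episode above 0.1 m and distance of other_plate_mid from where it was at the start of the episode below 0.03 m); the robot touches nothing.
It fails at once if the plate with the blue grip is moved more than 30 mm (distance of other_plate_mid from where it was at the start of the episode above 0.03 m).
It also fails if it takes over 45 s, if anything falls off the work surface, if the arm or the gripper's body presses on something with over 40 N, if the wrist force passes 120 N, or if a joint passes its speed limit or range.

## Working session

There is one attempt and no reset: what is moved stays moved. The work goes in short steps, Python scripts to look and compute and a tool call to move; the robot and the scene stay as the last step left them, time stands still between calls to the robot, and variables do not carry over. Pictures are saved under pics/ and viewed, at most 10 in all, crops included, and the job is handed in when it is done.

Besides the shell and the picture viewer there is one more tool, called by a JSON object that holds its "fn" and its "kwargs". move_arm: Moves the arm, as the interface text tells. Its arguments: {"type":"object","properties":{"plan":{"type":"array"},"force":{"type":"number"}},"required":["plan"]}

```bash
ls; mkdir -p pics
python3 - <<'E'
from workcell import env
import cv2,numpy as np,pickle
s=env.sense(); print({k:np.round(v,3).tolist() for k,v in s.items()})
f={n:env.grab_frame(n) for n in("top","side","wrist")}
pickle.dump(f,open("f0.pkl","wb"))
for n in("top","side"): cv2.imwrite(f"pics/{n}0.png",f[n]["image"])
for n in f: print(n,f[n]["camera_matrix"].round(1).tolist(),f[n]["distortion"],f[n]["world_to_cam"].round(3).tolist())
E
```

```text
pics
{'t': 0.0, 'qpos': [1.18, 0.468, -0.012, 1.604, 0.006, 1.071, -0.056], 'qd': [-0.001, 0.0, 0.001, 0.0, -0.0, 0.001, -0.0], 'tau': [0.0, -52.056, -0.012, -24.375, -0.057, 0.017, 0.0], 'ee_pos': [0.221, -0.611, 0.214], 'orientation': [-3.093, -0.543, 0.001], 'force': [-0.199, -0.952, -0.367], 'moment': [-0.014, 0.004, 0.072], 'grip_force': 0.0, 'gripper_width': 0.092}
top [[568.0, 0.0, 323.8], [0.0, 568.0, 226.9], [0.0, 0.0, 1.0]] [-0.17032623  0.          0.          0.          0.        ] [[0.01, -0.999, -0.037, 0.006], [-0.998, -0.008, -0.065, 0.511], [0.065, 0.037, -0.997, 0.952], [0.0, 0.0, 0.0, 1.0]]
side [[442.0, 0.0, 314.3], [0.0, 442.0, 250.7], [0.0, 0.0, 1.0]] [-0.02012401  0.          0.          0.          0.        ] [[-0.9, -0.436, -0.022, 0.434], [-0.21, 0.476, -0.854, 0.154], [0.382, -0.764, -0.52, 0.671], [0.0, 0.0, 0.0, 1.0]]
wrist [[348.2, 0.0, 317.8], [0.0, 348.2, 236.5], [0.0, 0.0, 1.0]] [0.02341951 0.         0.         0.         0.        ] [[0.34, -0.94, -0.001, -0.648], [-0.904, -0.327, 0.275, -0.03], [-0.259, -0.093, -0.962, 0.39], [0.0, 0.0, 0.0, 1.0]]
```

View pics/top0.png

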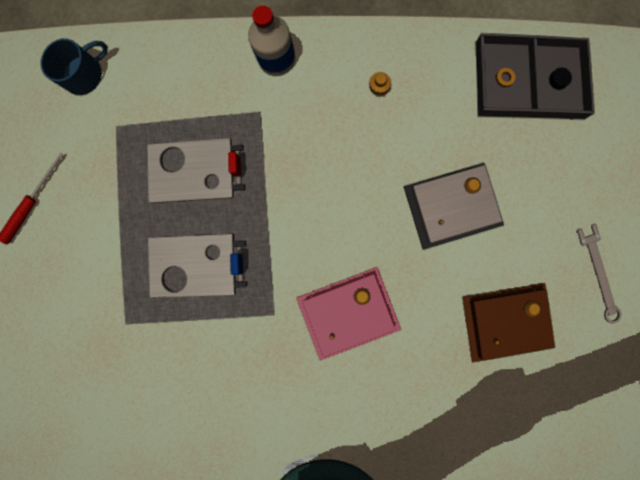

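View pics/side0.png

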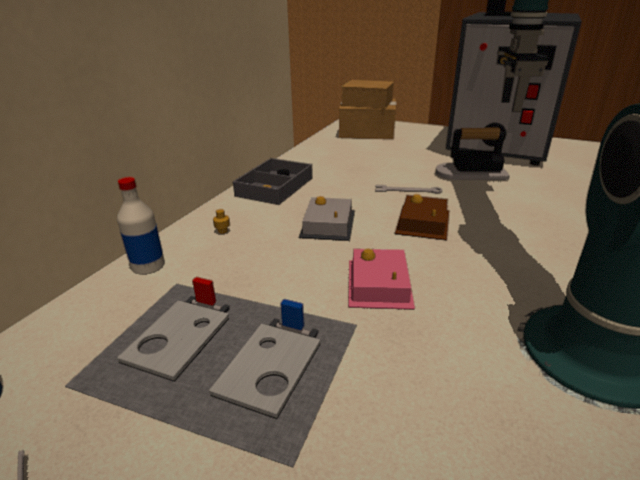

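The top view shows the red-gripped plate at about (190,170) with its grip at (235,163). The blue one is at (190,265), grip (236,263). There are three rest-shaped parts: grey steel (455,206), pink (349,312) and brown (509,322). The grey steel one fits, with its thick pin at (473,185) and thin pin at (440,222), so its +x points to image left. I'll measure these and confirm them in a crop.

```bash
cat > h.py <<'E'
import cv2,numpy as np
def ray(f,uv):
    uv=np.array(uv,float).reshape(-1,1,2)
    n=cv2.undistortPoints(uv,f["camera_matrix"],f["distortion"]).reshape(-1,2)
    T=f["world_to_cam"];R=T[:3,:3]
    return -R.T@T[:3,3],np.c_[n,np.ones(len(n))]@R
def onz(f,uv,z):
    o,d=ray(f,uv); return o+d*((z-o[2])/d[:,2])[:,None]
def tri(f,a,g,b):
    (o,d),(p,e)=ray(f,a),ray(g,b); d,e=d[0],e[0]
    s=np.linalg.lstsq(np.c_[d,-e],p-o,rcond=None)[0]
    x,y=o+d*s[0],p+e*s[1]; return (x+y)/2,np.linalg.norm(x-y)
def proj(f,P):
    T=f["world_to_cam"]
    return cv2.projectPoints(np.array(P,float).reshape(-1,3),cv2.Rodrigues(T[:3,:3])[0],T[:3,3],f["camera_matrix"],f["distortion"])[0].reshape(-1,2)
def blobs(mask,box,amin=15):
    u0,v0,u1,v1=box; m=np.zeros_like(mask); m[v0:v1,u0:u1]=mask[v0:v1,u0:u1]
    c,_=cv2.findContours(m,cv2.RETR_EXTERNAL,cv2.CHAIN_APPROX_NONE)
    return sorted([k for k in c if cv2.contourArea(k)>=amin],key=cv2.contourArea,reverse=True)
def cen(k):
    m=cv2.moments(k); return np.array([m["m10"]/m["m00"],m["m01"]/m["m00"]])
E
python3 - <<'E'
import pickle; from h import *
f=pickle.load(open("f0.pkl","rb")); t,s=f["top"],f["side"]
hs={n:cv2.cvtColor(f[n]["image"],cv2.COLOR_BGR2HSV) for n in f}
for p in [(200,185),(460,205),(410,210),(473,185),(440,222),(350,200),(420,190),(130,150),(235,163),(490,205)]: print(p,hs["top"][p[1],p[0]])
def red(h): return cv2.inRange(h,(0,150,60),(6,255,255))|cv2.inRange(h,(174,150,60),(180,255,255))
a=blobs(red(hs["top"]),(215,140,260,190))[0]; b=blobs(red(hs["side"]),(185,270,225,315))[0]
print("redgrip",cen(a),cv2.boundingRect(a),cen(b),cv2.boundingRect(b),tri(t,cen(a),s,cen(b)))
pl=blobs(cv2.inRange(hs["top"],(0,0,125),(180,60,255)),(130,120,240,225))
k=pl[0];r=cv2.minAreaRect(k);print("plate",r);bx=cv2.boxPoints(r);print(onz(t,bx,.013).round(4).tolist())
o=t["image"].copy()
cv2.polylines(o,[bx.astype(int)],1,(0,255,0),1);cv2.drawContours(o,[a],-1,(255,255,0),1)
A=cv2.resize(o[110:340,110:300],None,fx=2.1,fy=2.1,interpolation=2);B=cv2.resize(o[150:265,390:520],None,fx=3,fy=3*A.shape[0]/345*1.0/1,interpolation=2) if 0 else cv2.resize(o[150:265,390:520],(390,A.shape[0]),interpolation=2)
print(A.shape,B.shape)
cv2.imwrite("pics/crop1.png",np.hstack([A,B]))
E
```

```text
(200, 185) [ 18  37 138]
(460, 205) [ 13  48 128]
(410, 210) [ 38  48 107]
(473, 185) [ 18 203 147]
(440, 222) [ 17 209  89]
(350, 200) [ 36  44 161]
(420, 190) [ 15  48 128]
(130, 150) [14 36 77]
(235, 163) [  1 240 103]
(490, 205) [ 14  45 124]
redgrip [232.01388889 162.1540404 ] (228, 152, 9, 22) [203.76255191 290.6798792 ] (193, 277, 23, 29) (array([0.61589092, 0.16475409, 0.04065242]), np.float64(0.004909642833067163))
plate ((188.84255981445312, 170.07516479492188), (57.0745964050293, 83.39578247070312), 86.28471374511719)
[[0.6564, 0.3309, 0.013], [0.6645, 0.1791, 0.013], [0.5637, 0.1698, 0.013], [0.5539, 0.3197, 0.013]]
(483, 399, 3) (483, 390, 3)
```

View pics/crop1.png

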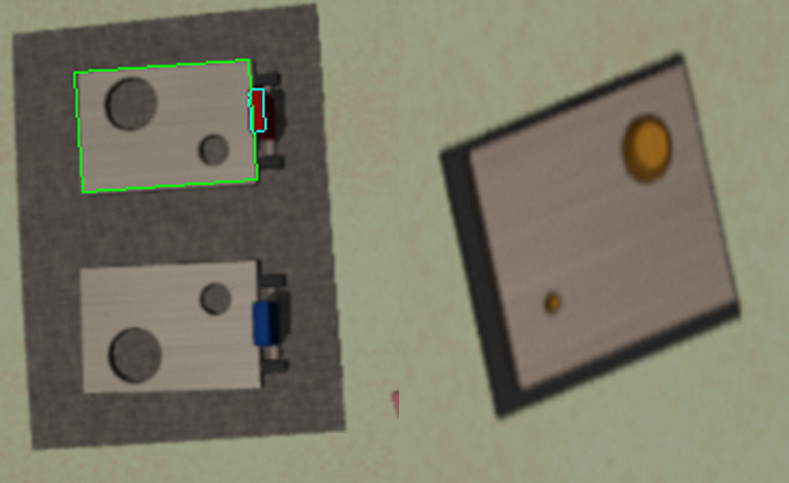

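The crop confirms both targets. Left is the red-gripped plate with its large hole up-left, and the blue plate sits below it. Right is the steel rest, thick pin at upper right and thin pin at lower left. Next I'll measure the rest and the tool.

Run:
```python
import pickle; from h import *
from workcell import env
from scipy.spatial.transform import Rotation as R
f=pickle.load(open("f0.pkl","rb")); t,s=f["top"],f["side"]
h=cv2.cvtColor(t["image"],cv2.COLOR_BGR2HSV)
print("griptop",onz(t,[[232,162.15]],.066))
k=blobs(cv2.inRange(h,(5,20,105),(25,255,255)),(395,150,515,260))[0]
k=cv2.convexHull(k);r=cv2.minAreaRect(k);bx=cv2.boxPoints(r);print("deck",r,bx.tolist())
P=onz(t,bx,.040);print(P.round(4).tolist(),P.mean(0)); print("sides",[np.linalg.norm(P[i]-P[i-1]).round(4) for i in range(4)])
br=cv2.inRange(h,(8,120,50),(28,255,255))
ks=blobs(br,(395,150,515,260),4)
c=[cen(k) for k in ks[:2]];print(c,[cv2.boundingRect(k) for k in ks])
A=onz(t,[c[0]],.0525)[0];B=onz(t,[c[1]],.050)[0];print("pins",A,B,np.linalg.norm(A-B))
# pin direction -> rest x : pins from thick to thin = (70,44) in rest frame
d=(B-A)[:2];yaw=np.arctan2(d[1],d[0])-np.arctan2(44,70)
ex=np.array([np.cos(yaw),np.sin(yaw)]);ey=np.array([-ex[1],ex[0]])
print("yaw",np.degrees(yaw),"seat",(A+B)[:2]/2-ex*.005)
M=R.from_rotvec(env.sense()["orientation"]).as_matrix();print(M.round(3))
```

```text
griptop [[0.61341547 0.16103806 0.066     ]]
deck ((458.25689697265625, 203.02293395996094), (58.23583984375, 75.95562744140625), 73.3007583618164) [[413.5137634277344, 186.04586791992188], [486.2660827636719, 164.22018432617188], [503.0000305175781, 220.0], [430.2477111816406, 241.82568359375]]
[[0.5786, -0.1401, 0.04], [0.6171, -0.2639, 0.04], [0.523, -0.2912, 0.04], [0.4856, -0.1679, 0.04]] [ 0.55108304 -0.21578126  0.04      ]
sides [np.float64(0.0971), np.float64(0.1296), np.float64(0.098), np.float64(0.1288)]
[array([472.3591954 , 184.97413793]), array([441.16666667, 221.55555556])] [(465, 178, 16, 15), (439, 220, 5, 4)]
pins [ 0.57971331 -0.23669555  0.0525    ] [ 0.5187347  -0.18455065  0.05      ] 0.08027285715058845
yaw 107.31281876647552 seat [ 0.55071195 -0.21539657]
[[ 0.94   0.341 -0.001]
 [ 0.341 -0.94   0.001]
 [-0.    -0.001 -1.   ]]
```

{"fn": "move_arm", "kwargs": {"plan": [0.7,1.8,3.5,0,0,0,-3,0.7,3.6,7,0,0,0,-6,0.7,5.4,10.5,0,0,0,-10,0.7,7.2,14,0,0,0,-13,0.7,9,17.5,0,0,0,-16.5]}}

```text
t: 0.57
ee_pos: [0.3119, -0.4342, 0.2143]
orientation: [-3.14, -0.089, 0.0]
force: [1.1, -0.6, -0.7]
gripper_width: 0.0649
grip_force: 0.0
```

{"fn": "move_arm", "kwargs": {"plan": [0.7,1.8,3.5,0,0,0,0,0.7,3.6,7,0,0,0,0,0.7,5.4,10.5,0,0,0,0,0.7,7.2,14,0,0,0,0,0.7,9,17.5,0,0,0,0]}}

```text
t: 0.98
ee_pos: [0.4019, -0.2592, 0.2146]
orientation: [3.14, 0.094, -0.0]
force: [1.0, -0.0, 0.1]
gripper_width: 0.0645
grip_force: 0.0
```

{"fn": "move_arm", "kwargs": {"plan": [0.7,1.8,3.5,0,0,0,0,0.7,3.6,7,0,0,0,0,0.7,5.4,10.5,0,0,0,0,0.7,7.2,14,0,0,0,0,0.7,9,17.5,0,0,0,0]}}

```text
t: 1.4
ee_pos: [0.4919, -0.0843, 0.2147]
orientation: [3.14, 0.094, 0.0]
force: [-0.6, -0.6, 0.2]
gripper_width: 0.0643
grip_force: 0.0
```

{"fn": "move_arm", "kwargs": {"plan": [0.7,1.75,3.5,-0.5,0,0,0,0.7,3.5,7,-1.5,0,0,0,0.7,5.2,10.5,-2.5,0,0,0,0.7,7,14,-3.5,0,0,0,0.7,8.7,17.5,-4.5,0,0,0]}}

```text
t: 1.82
ee_pos: [0.579, 0.0905, 0.1689]
orientation: [3.14, 0.093, -0.0]
force: [1.7, -0.8, 0.9]
gripper_width: 0.0641
grip_force: 0.0
```

{"fn": "move_arm", "kwargs": {"plan": [0.7,1.5,3,-1.3,0,0,0,0.7,2.9,6,-2.7,0,0,0,0.7,3.6,7.2,-4,0,0,0,0.7,3.6,7.2,-4,0,0,0,0.7,3.6,7.2,-4,0,0,0]}}

```text
t: 2.23
ee_pos: [0.6135, 0.1612, 0.1283]
orientation: [3.139, 0.096, -0.004]
force: [0.4, -1.3, 0.1]
gripper_width: 0.0646
grip_force: 0.0
```

Run:
```python
from h import *; from workcell import env
s=env.sense();print(s["ee_pos"],s["qpos"].round(2) if hasattr(s["qpos"],"round") else s["qpos"])
f={n:env.grab_frame(n) for n in("wrist","side","top")}
import pickle;pickle.dump(f,open("f1.pkl","wb"))
for n in f:
    h=cv2.cvtColor(f[n]["image"],cv2.COLOR_BGR2HSV)
    m=cv2.inRange(h,(0,150,50),(6,255,255))|cv2.inRange(h,(174,150,50),(180,255,255))
    print(n,[(cen(k).round(1),cv2.boundingRect(k)) for k in blobs(m,(0,0,640,480),30)], proj(f[n],[[.6145,.1625,.041]]))
cv2.imwrite("pics/w1.png",f["wrist"]["image"])
```

```text
[0.61354969 0.16122182 0.12825795] [-0.07  0.57 -0.33  1.69  0.22  0.92 -1.99]
wrist [(array([316.6, 242.4]), (307, 212, 20, 60))] [[317.96030865 240.41967259]]
side [(array([203.8, 290.5]), (192, 277, 24, 28)), (array([125.7, 182.2]), (118, 177, 17, 13)), (array([526.8, 116. ]), (521, 110, 12, 13)), (array([532.,  91.]), (527, 85, 11, 13)), (array([482.9,  46.4]), (480, 43, 7, 8))] [[203.74473508 289.84006678]]
top [(array([ 16.2, 219.6]), (0, 196, 35, 47)), (array([262.3,  15.9]), (252, 5, 21, 23)), (array([232.9, 166.7]), (228, 157, 13, 19))] [[234.0589712  164.13921828]]
```

View pics/w1.png

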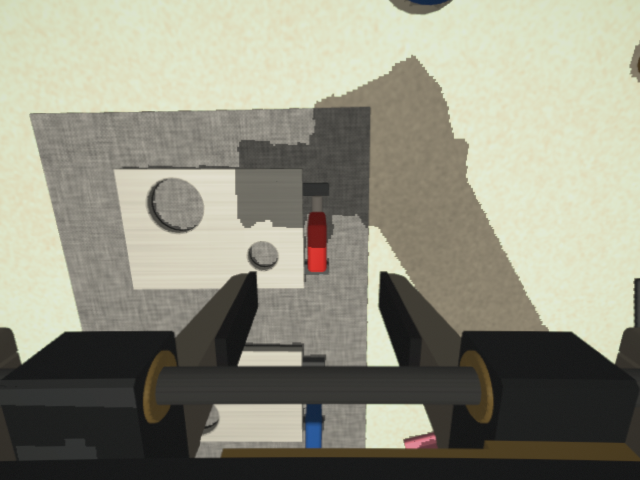

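The wrist view has the red grip at (317,242), midway between the fingers and aligned with them. I'll descend and grip.

{"fn": "move_arm", "kwargs": {"plan": [0.7,0,0,-2.5,0,0,0,0.7,0,0.05,-5,0,0,0,0.7,0,0.05,-7,0,0,0,0.7,0,0.05,-8.5,0,0,0,0.7,0,0.05,-9.8,0,0,0], "force": 40}}

```text
t: 2.8
ee_pos: [0.6146, 0.1595, 0.0314]
orientation: [3.14, 0.09, 0.001]
force: [0.3, -0.7, 0.7]
gripper_width: 0.0645
grip_force: 0.0
```

{"fn": "move_arm", "kwargs": {"plan": [0.7,0,0,0,0,0,0,0,0,0,0,0,0,0,0,0,0,0,0,0,0,0,0,0,0,0,0,0,0,0,0,0,0,0,0]}}

```text
t: 3.22
ee_pos: [0.6153, 0.1616, 0.0328]
orientation: [-3.14, -0.094, -0.003]
force: [0.0, 0.1, -0.2]
gripper_width: 0.0396
grip_force: 0.0
```

{"fn": "move_arm", "kwargs": {"plan": [0,0,0,0,0,0,0,0,0,0,0,0,0,0,0,0,0,0,0,0,0,0,0,0,0,0,0,0]}}

```text
t: 3.55
ee_pos: [0.6145, 0.1616, 0.0317]
orientation: [-3.14, -0.094, -0.0]
force: [-2.1, -2.9, 3.8]
gripper_width: 0.0144
grip_force: 40.0
```

{"fn": "move_arm", "kwargs": {"plan": [0,0,0.1,1.7,0,0,0,0,0,0.35,3.4,0,0,0,0,0,0.8,5,0,0,0,0,-0.1,1.4,6.6,0,0,0,0,-0.1,2.2,8.1,0,0,0]}}

```text
t: 3.97
ee_pos: [0.6129, 0.1831, 0.1129]
orientation: [3.14, 0.093, -0.002]
force: [-0.1, -0.2, -1.4]
gripper_width: 0.0137
grip_force: 40.0
```

{"fn": "move_arm", "kwargs": {"plan": [0,0,0.9,1.5,0,0,0,0,-0.1,2,2.8,0,0,0,0,-0.2,3.2,4,0,0,0,0,-0.3,4.5,5.1,0,0,0,0,-0.3,5.9,6.1,0,0,0]}}

```text
t: 4.38
ee_pos: [0.61, 0.2434, 0.1741]
orientation: [3.14, 0.094, -0.001]
force: [-0.4, 0.3, -3.1]
gripper_width: 0.0136
grip_force: 40.0
```

{"fn": "move_arm", "kwargs": {"plan": [0,-0.1,1.5,0.9,0,0,0,0,-0.2,3.1,1.8,0,0,0,0,-0.3,4.7,2.6,0,0,0,0,-0.4,6.3,3.5,0,0,0,0,-0.5,7.5,4.5,0,0,0]}}

```text
t: 4.8
ee_pos: [0.6046, 0.3195, 0.2186]
orientation: [3.14, 0.096, -0.002]
force: [-1.1, -0.7, -3.5]
gripper_width: 0.0137
grip_force: 40.0
```

{"fn": "move_arm", "kwargs": {"plan": [0,0,0,1.5,0,0,0,0,0,0,3,0,0,0,0,0,0,4,0,0,0,0,0,0,5,0,0,0,0,0,0,5,0,0,0]}}

```text
t: 5.22
ee_pos: [0.6063, 0.318, 0.271]
orientation: [-3.139, -0.094, -0.005]
force: [0.8, 1.0, -2.3]
gripper_width: 0.014
grip_force: 40.0
```

Run:
```python
from h import *; from workcell import env
s=env.sense();print(s["ee_pos"],s["force"],s["gripper_width"],s["grip_force"],s["qpos"])
f=env.grab_frame("side");cv2.imwrite("pics/s2.png",f["image"])
```

```text
[0.60633935 0.31800877 0.27101888] [ 0.81677332  1.03398173 -2.33036056] 0.014031985680133759 39.961400628089905 [-0.28672216  0.51400491 -0.36403826  1.43116914  0.18775628  1.22730466
 -2.18160718]
```

View pics/s2.png

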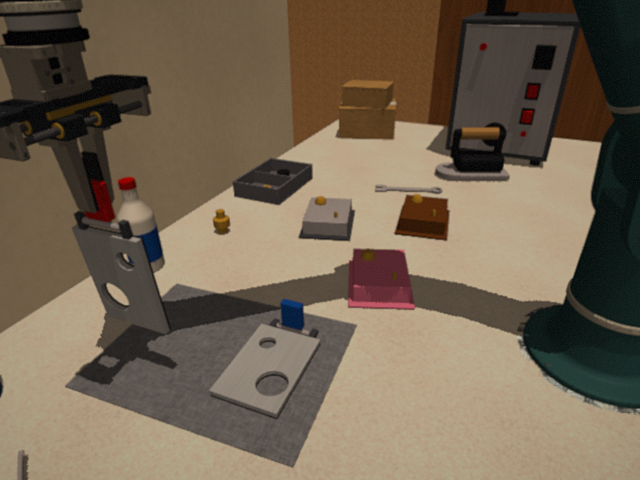

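The plate hangs straight from the red grip with its aluminium face towards the robot's left, and the blue plate hasn't moved. I'll carry it to beyond the rest's -x end, turning 14° on the way.

{"fn": "move_arm", "kwargs": {"plan": [0,0,-2,0.5,0,0,1,0,-0.2,-5,1,0,0,2,0,-0.4,-8.5,1.5,0,0,4,0,-0.5,-12,2,0,0,5.5,0,-0.7,-15.5,2,0,0,7]}}

```text
t: 5.68
ee_pos: [0.5983, 0.1608, 0.2885]
orientation: [3.128, 0.287, -0.0]
force: [0.3, -0.1, -2.4]
gripper_width: 0.0138
grip_force: 40.0
```

{"fn": "move_arm", "kwargs": {"plan": [0,-0.1,-3.5,0,0,0,1.5,0,-0.3,-7,0,0,0,3,0,-0.5,-10.5,0,0,0,4.5,0,-0.6,-14,0,0,0,6,0,-0.8,-17.5,0,0,0,7]}}

```text
t: 6.1
ee_pos: [0.5896, -0.0149, 0.2877]
orientation: [3.105, 0.477, -0.003]
force: [-0.1, 0.7, -2.7]
gripper_width: 0.0138
grip_force: 40.0
```

{"fn": "move_arm", "kwargs": {"plan": [0,-0.1,-3.5,0,0,0,0,0,-0.3,-7,0,0,0,0,0,-0.5,-10.5,0,0,0,0,0,-0.6,-14,0,0,0,0,0,-0.8,-17.5,0,0,0,0]}}

```text
t: 6.52
ee_pos: [0.5815, -0.1896, 0.2876]
orientation: [-3.105, -0.475, 0.003]
force: [0.6, -0.7, -3.3]
gripper_width: 0.0133
grip_force: 40.0
```

{"fn": "move_arm", "kwargs": {"plan": [0,-0.1,-3.3,0,0,0,0,0,-0.3,-6.3,0,0,0,0,0,-0.4,-9,0,0,0,0,0,-0.5,-10.8,0,0,0,0,0,-0.5,-11.5,0,0,0,0]}}

```text
t: 6.93
ee_pos: [0.5754, -0.3071, 0.287]
orientation: [3.106, 0.467, -0.005]
force: [-0.3, 0.1, -3.4]
gripper_width: 0.0134
grip_force: 40.0
```

{"fn": "move_arm", "kwargs": {"plan": [0,0,0,0,0,0,0,0,0,0,0,0,0,0,0,0,0,0,0,0,0,0,0,0,0,0,0,0,0,0,0,0,0,0,0]}}

```text
t: 7.35
ee_pos: [0.578, -0.3007, 0.2887]
orientation: [-3.104, -0.479, -0.0]
force: [-0.5, -0.1, -3.7]
gripper_width: 0.0137
grip_force: 40.0
```

Run:
```python
from h import *; from workcell import env
from scipy.spatial.transform import Rotation as R
s=env.sense();print(s["ee_pos"],s["force"],s["gripper_width"],s["qpos"]);M=R.from_rotvec(s["orientation"]).as_matrix();print(np.degrees(np.arctan2(M[1,1],M[0,1])))
f=env.grab_frame("side");g=env.grab_frame("top")
import pickle;pickle.dump((f,g),open("f3.pkl","wb"))
o=np.hstack([f["image"][100:330,200:500],g["image"][100:330,380:640]])
cv2.imwrite("pics/s3.png",cv2.resize(o,None,fx=1.4,fy=1.4))
```

```text
[ 0.57796496 -0.30073792  0.2887425 ] [-0.46343085 -0.07110638 -3.65625496] 0.013742685089741183 [ 0.58241534  0.42492774 -0.21352456  1.50427388  0.09238201  1.22251331
 -0.90855174]
-72.43945699226519
```

View pics/s3.png

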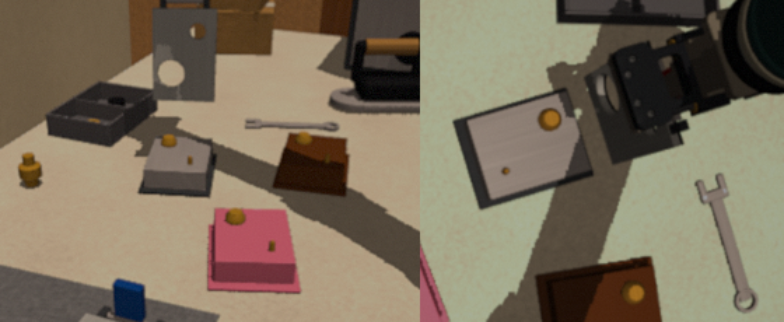

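The plate hangs clear beyond the -x end, parallel to it, and within 1 mm sideways by the numbers. I'll lower it, then start laying it over the edge.

{"fn": "move_arm", "kwargs": {"plan": [0,0,0,-1.5,0,0,0,0,0,0,-3.5,0,0,0,0,0,0,-5.5,0,0,0,0,0,0,-7,0,0,0,0,0,0,-7.5,0,0,0]}}

```text
t: 7.87
ee_pos: [0.5761, -0.3018, 0.2109]
orientation: [-3.103, -0.476, 0.006]
force: [0.1, -0.1, -3.9]
gripper_width: 0.0137
grip_force: 40.0
```

{"fn": "move_arm", "kwargs": {"plan": [0,-0.3,1,0,0,0,0,0,-0.6,1.9,0,0,0,0,0,-1,3.2,-0.05,0,0,0,0,-1.4,4.4,-0.1,0,0,0,0,-1.8,5.6,-0.4,0,0,0]}}

```text
t: 8.28
ee_pos: [0.56, -0.2449, 0.2112]
orientation: [3.104, 0.477, 0.004]
force: [0.7, 0.2, -3.1]
gripper_width: 0.0138
grip_force: 40.0
```

{"fn": "move_arm", "kwargs": {"plan": [0,-0.35,1.3,-0.3,0,0,0,0,-0.7,2.4,-0.8,0,0,0,0,-1.05,3.55,-1.3,0,0,0,0,-1.4,4.6,-2,0,0,0,0,-1.7,5.6,-2.7,0,0,0]}}

```text
t: 8.7
ee_pos: [0.5423, -0.1895, 0.1821]
orientation: [3.105, 0.476, 0.001]
force: [0.3, -0.5, -3.0]
gripper_width: 0.0133
grip_force: 40.0
```

Run:
```python
from h import *; from workcell import env
from scipy.spatial.transform import Rotation as R
s=env.sense();print(s["ee_pos"],s["force"],s["moment"],s["gripper_width"])
d=s["ee_pos"][:2]-np.array([.5512,-.2165]);a=np.radians(107.3);print("rest xy",d@[np.cos(a),np.sin(a)],d@[-np.sin(a),np.cos(a)])
f=env.grab_frame("side");g=env.grab_frame("top")
import pickle;pickle.dump((f,g),open("f4.pkl","wb"))
o=np.hstack([f["image"][120:260,240:400],g["image"][140:280,390:550]])
cv2.imwrite("pics/s4.png",cv2.resize(o,None,fx=2.4,fy=2.4,interpolation=2))
```

```text
[ 0.54225474 -0.18947841  0.18208905] [ 0.284266   -0.47926488 -2.95077093] [-0.1899141  -0.33470688 -0.06088909] 0.013338795711226994
rest xy 0.02845924699934014 0.0005050456049525824
```

View pics/s4.png

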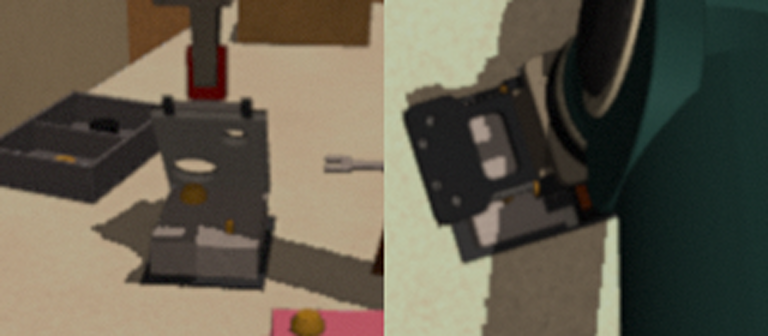

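The side crop shows the plate leaning on the -x edge with its holes in line with the pins. I'll continue the arc down.

{"fn": "move_arm", "kwargs": {"plan": [0,-0.3,0.95,-0.8,0,0,0,0,-0.55,1.8,-1.8,0,0,0,0,-0.8,2.6,-2.8,0,0,0,0,-1.05,3.35,-3.8,0,0,0,0,-1.25,3.95,-5,0,0,0]}}

```text
t: 9.22
ee_pos: [0.5296, -0.15, 0.1316]
orientation: [-3.105, -0.476, 0.0]
force: [1.0, -0.9, -1.0]
gripper_width: 0.014
grip_force: 40.0
```

{"fn": "move_arm", "kwargs": {"plan": [0,-0.15,0.5,-1.2,0,0,0,0,-0.3,0.95,-2.4,0,0,0,0,-0.4,1.3,-3.6,0,0,0,0,-0.5,1.5,-4.6,0,0,0,0,-0.5,1.55,-4.9,0,0,0]}}

```text
t: 9.63
ee_pos: [0.5237, -0.1345, 0.0816]
orientation: [-3.104, -0.477, 0.004]
force: [0.7, 1.6, -2.7]
gripper_width: 0.0138
grip_force: 40.0
```

```bash
cat > st.py <<'E'
from h import *; from workcell import env
s=env.sense();print(s["ee_pos"],s["force"],s["moment"],s["gripper_width"])
d=s["ee_pos"][:2]-np.array([.5512,-.2165]);a=np.radians(107.3);print("rest xy",d@[np.cos(a),np.sin(a)],d@[-np.sin(a),np.cos(a)])
E
python3 st.py
```

```text
[ 0.52373664 -0.134505    0.08156675] [ 0.69054614  1.60676316 -2.66241192] [ 0.23533751 -0.06542257  0.08624695] 0.013799861783098947
rest xy 0.08645252759874032 0.001837686399525378
```

{"fn": "move_arm", "kwargs": {"plan": [0,0,0,-0.3,0,0,0,0,0,0.05,-0.6,0,0,0,0,0,0.05,-0.9,0,0,0,0,0,0.05,-1.1,0,0,0,0,0,0.05,-1.1,0,0,0]}}

```text
t: 10.05
ee_pos: [0.5249, -0.1351, 0.0724]
orientation: [-3.105, -0.476, 0.0]
force: [-0.5, 0.7, -1.4]
gripper_width: 0.0134
grip_force: 40.0
```

```bash
python3 st.py
python3 - <<'E'
from h import *; from workcell import env
f=env.grab_frame("side");g=env.grab_frame("top")
o=np.hstack([f["image"][120:260,240:400],g["image"][140:280,390:550]])
cv2.imwrite("pics/s5.png",cv2.resize(o,None,fx=2.4,fy=2.4,interpolation=2))
E
```

```text
[ 0.5249296  -0.13512601  0.07241561] [-0.46931487  0.66692478 -1.43909484] [0.26105641 0.1473823  0.03310569] 0.013417269992512058
rest xy 0.08550485266091157 0.00088336464849807
```

View pics/s5.png

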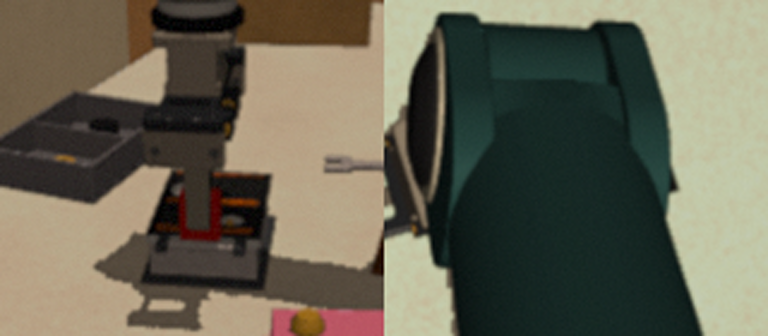

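Pad side is up and the plate is nearly flat. I'll nudge it down a touch, release, and rise straight up.

{"fn": "move_arm", "kwargs": {"plan": [0,0,0,-0.1,0,0,0,0,0,0,-0.2,0,0,0,0,0,0,-0.2,0,0,0]}}

```text
t: 10.4
ee_pos: [0.525, -0.1352, 0.0706]
orientation: [3.105, 0.476, 0.0]
force: [0.1, 0.2, -1.2]
gripper_width: 0.0136
grip_force: 40.0
```

{"fn": "move_arm", "kwargs": {"plan": [0.1,0,0,0,0,0,0,0.3,0,0,0,0,0,0,0.5,0,0,0,0,0,0,0.5,0,0,0,0,0,0,0.5,0,0,0,0,0,0]}}

```text
t: 10.82
ee_pos: [0.5253, -0.1353, 0.0709]
orientation: [3.105, 0.476, 0.001]
force: [-0.8, 0.1, 0.6]
gripper_width: 0.0383
grip_force: 0.0
```

{"fn": "move_arm", "kwargs": {"plan": [0.5,0,0,1,0,0,0,0.5,0,0,3,0,0,0,0.5,0,0,6,0,0,0,0.5,0,0,9.5,0,0,0,0.5,0,0,13,0,0,0]}}

```text
t: 11.23
ee_pos: [0.5246, -0.1349, 0.2025]
orientation: [-3.105, -0.476, 0.001]
force: [0.8, -0.9, -0.6]
gripper_width: 0.0463
grip_force: 0.0
```

{"fn": "move_arm", "kwargs": {"plan": [0.5,-1.5,-3.5,2,0,0,0,0.5,-3,-7,4,0,0,0,0.5,-4.5,-10.5,4,0,0,0,0.5,-6,-14,4,0,0,0,0.5,-7.5,-17.5,4,0,0,0]}}

```text
t: 11.65
ee_pos: [0.4493, -0.3118, 0.2424]
orientation: [3.103, 0.476, 0.003]
force: [0.1, 0.0, -0.6]
gripper_width: 0.0462
grip_force: 0.0
```

```bash
python3 st.py
python3 - <<'E'
from h import *; from workcell import env
f=env.grab_frame("side");g=env.grab_frame("top")
import pickle;pickle.dump((f,g),open("f6.pkl","wb"))
o=np.hstack([f["image"][140:300,240:400],g["image"][130:290,390:550]])
cv2.imwrite("pics/s6.png",cv2.resize(o,None,fx=2.4,fy=2.4,interpolation=2))
E
```

```text
[ 0.44925444 -0.31183845  0.24240395] [ 0.10874304  0.01095656 -0.60204661] [ 0.05180771 -0.05509615 -0.05282289] 0.0462104973286352
rest xy -0.06070936849991155 0.125684882204069
```

View pics/s6.png

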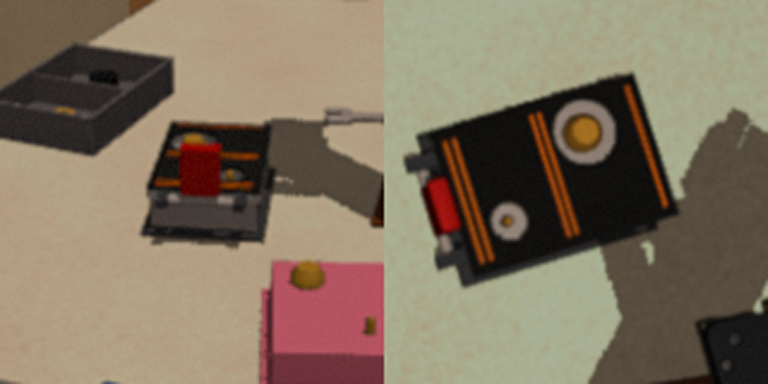

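The plate is seated flat, pad up. In the top crop both pins are centred in their holes, thick at (585,132) and thin at (508,221). The grip stands at the +x end and the gripper is clear, so I'm handing in.

```bash
python3 -c "
from workcell import env
print(env.sign_off())"
```

```text
the job is handed in; nothing more can be done
None
```

The red-gripped plate is turned over and seated on both brass pins of the steel rest, pad up and released; the arm never touched the blue-gripped plate, and the job is handed in (no verdict was returned).

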